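# Find the socket that fits the terminal block's nut

### The job

Seat the terminal block that lies on the green mat flat and square in the metal nest, so that it cannot turn, then find the T-handle socket that fits its hex nut by trying the sockets on it: the right one is the smallest that goes fully down over the nut, and the others must stand upright in the wells of their rack at the end. Finish holding the right socket: still gripped by its handle, upright, fully down on the nut and kept lightly pressed against it. Leave the spare blocks in their tray and do not push the other things on the bench about.

Things in the scene. Friction and masses are not known exactly. Their poses are not given: they have to be found in the camera images.
- block_a_mid (a point): Terminal block, 0.2 kg, one of three alike but for the nut. Dark red moulded base 60 (own x) x 48 (y) x 24 mm tall, on it a 46 x 40 x 2 mm copper plate, in the middle an upright stud and steel hex nut, fast to it (does not turn). The point: centre of the base, 12 mm above its underside; z up. One block lies on the green mat (the job), two in the grey tray (spares); which is which varies.
- block_b_mid (a point): Terminal block as block_a. On all three the nut stands on the copper plate, 26 mm above the block's underside; the nut's top is 40 mm and the stud's end 44 mm above the underside. Two flats of the nut face the block's own +y and -y, two of its corners +x and -x. The nut's top edge is chamfered (2 mm).
- block_c_mid (a point): Terminal block as block_a. The nut of a block is either 14 or 19 mm across flats; which block has which is not told: find out by trying the sockets.
- socket_red_mid (a point): Smallest T-handle socket (red handle), mouth down in the rack, 84 mm tall, 0.11 kg: hexagonal steel tube 40 mm tall, 15.5 mm across flats inside, 21.5 outside, bore 26 mm deep; 10 mm shank; on top a handle bar 46 (own x) x 12 (y) x 14 mm tall, its centre 77 mm above the mouth. The point: on the axis, 42 mm above the mouth, 35 mm below the bar's centre; z up.
- socket_yellow_mid (a point): Middle T-handle socket (yellow handle), 0.14 kg, 20.5 mm across flats inside, 26.5 outside, else as socket_red. On all three two flats of the bore face own +y and -y, so it goes over a nut when its bar is parallel to the block's x or a multiple of 60 degrees off (the fitting one with 9 degrees of slack or more, 1.5 mm play across flats).
- socket_green_mid (a point): Largest T-handle socket (green handle), 0.17 kg, 25.5 mm across flats inside, 31.5 outside, else as socket_red. Any socket fully down on a nut of its size or smaller rests on the copper plate, its point then 56 mm above the block's point; on a nut too large for it, it stands on top of the nut, about 12 to 14 mm higher.
- nest_floor (a point): Nest bolted to the bench: aluminium plate 150 (own x) x 120 (y) x 10 mm; on it four steel L corners, 12 mm tall, form a pocket 62.4 (x) x 50.4 mm (y) for a block, with a 3 mm lead-in chamfer. The L legs, 10 mm thick, reach 15 mm (long sides) or 12 mm (short) in from the pocket's corners; between them the sides are open. The point: middle of the pocket's floor, 10 mm above the bench; z up.
- rack_mid (a point): Plywood rack fixed to the bench, 86 (own x) x 206 (y) x 22 mm tall, with three square wells 46 x 46 mm, 12 mm deep, in a row: the middle one at this point, the others at its y = +66 and -66 mm. The point: centre of the middle well's floor, 10 mm above the bench. A socket stands in each well, its bar roughly along the row; which is in which varies.
- mat_mid (a point): Thin green mat, 150 x 130 x 3 mm, fixed to the bench; the point is the centre of its upper side. The block to work on lies on it.
- spares_mid (a point): Low grey steel tray fixed to the bench, 112 x 204 mm, walls 20 mm tall; the point is the centre of its inner floor, 3 mm above the bench. The two spare blocks lie in it.
- meter_mid (a point): red hand-held digital multimeter lying flat, 150 x 78 x 34 mm; the point is its centre. A bystander.
- tape_mid (a point): roll of black tape lying flat, 68 mm across, 19 mm tall; the point is its centre. A bystander.
- driver_grip (a point): orange-handled screwdriver lying on the bench, 190 mm long; the point is in its 26 mm thick handle, 13 mm above the bench. A bystander.
- reel_mid (a point): small blue reel standing on end, 48 mm across, 40 mm tall; the point is its centre. A bystander.
- testbox_mid (a point): small aluminium box with three coloured terminals on top, 64 x 98 x 34 mm (48 mm over the terminals); the point is the middle of the box, 17 mm above the bench. A bystander.
Not all that is in view belongs to the job. Leave any purple or turquoise look-alike of the part that bears socket_green_mid alone. Leave any turquoise look-alike of the part that bears nest_floor alone.

How it is judged:
By the outcome, as a careful person would: the job done as asked, in the order asked, and still so for the second after the job is handed in, while the arm keeps its last pose, push and grip.
It also fails if it takes over 72 s, if anything falls off the work surface, if the arm or the gripper's body presses on something with over 40 N, if the wrist force passes 120 N, or if a joint passes its speed limit or range.

### The arm

A 6-joint arm with a two-finger parallel gripper is mounted at the origin on the work surface. World frame = base frame: x ahead of the robot, y to its left, z up, the work surface at z = 0. Lengths are in m, angles in degrees, forces in N, time in s.
With the tool pointing down it reaches from about 0.325 to 0.85 m from the base axis. Payload 4.4 kg.
Tool frame: the origin (TCP) lies midway between the tips of the shut fingers; the grasp point (between the pads) lies 19 mm behind it (bot.grip_point_offset is the distance from the TCP to the grasp point, in m); z points along the fingers, y is the line along which they close (so a half turn about z gives the same grasp; the last joint's range is limited). The gripper opens to 94 mm and grips with 3 to 60 N. Pads are 16 mm wide; open, the fingers measure 119 mm over their backs; the gripper's body (75 mm by 177 mm) begins 78 mm behind the grasp point.
Start: joints at [-77.263, 11.837, 88.321, -0, 79.842, -8.623], TCP at [0.209, -0.536, 0.205] pointing down, gripper open.
Joint ranges: [-156.59, 156.59], [-49.26, 127.26], [12.9, 141.05], [-63.56, 243.56], [4.71, 150.69], [-161.64, 161.64]. Speed limits (degrees/s): [159.86, 159.86, 180, 180, 180, 180].

### API

Orientations are given as a 3x3 rotation matrix whose columns are the frame's x, y, z axes.
In Python, from cell import bot, viewer gives the robot as it stands.
- The arm moves only by the tool arm_command, never from a script. Its argument "commands" is one flat list of numbers, 6 for each row, row after row: the shift along the tool's x, y, z in mm, then the turn, a rotation vector about the tool's x, y, z in rad. In form: [x, y, z, rx, ry, rz, x, y, z, rx, ry, rz, ...]. A call has 1 to 20 rows; each row shifts and turns the commanded pose from where the row before left it, along the tool's axes as they then stand; what a row does not reach is not made up. A row lasts 1/8 s, in which the tool goes at most 62.5 mm and 10.7 degrees, less where a joint would pass 70% of its speed; a pose out of reach is approached as far as the arm can. A call is refused whole if a number of a shift passes 62.5 or a number of a turn 0.188, either way. A call with a gripper value outside its range is refused whole. "gripper" is the finger opening in mm, from 0 to 94, set as the call begins (left out, the last holds). The fingers move at their own pace and stop on an object; "squeeze" is the grip in N (left out, the last holds). Time passes only in rows, so rows that do not move let the fingers close. It gives the time, the measured TCP pose, the force, the opening and the grip force at its end, in the units of the state.
- bot.get_state(): the state, without advancing time (a new reading comes with each control period).
- viewer.grab_frame(name): name is "side" or "top"; returns the picture (400x640x3 uint8, red, green, blue); there is no depth.
- viewer.camera_params(name): a dict with "vertical_fov" (degrees; the focal length in pixels is half the picture's height over the tangent of half this angle, whatever the lens; pixels are square), "cx", "cy" (the principal point, pixels), "xyz" and "orientation" of the camera in the world. Camera axes: x right, y down, z forward; pixel columns grow to the right and rows downward; lengths in m; the calibration is good to about 2 mm. A picture is of the moment at which its call begins. camera_params takes no time and is no camera call.
- bot.close_job(): hands the job in; it is judged then, once.
The state is a dict: "time_s": time; "joint_positions": joint angles; "dq": joint speeds; "effort": joint torques, N m; "eef_pos": TCP position; "tcp_rot": TCP orientation; "wrist_force": force on the tool from outside, world axes, zero at the start; "torque": the same for the moment, N m; "gripper_width": opening from 0.0 (shut) to 1.0 (fully open); "gripper_force": force on a finger pad.
Only numpy, scipy, OpenCV 4.12 (cv2) and the standard library are available. Lean on these libraries where they do the work, as an engineer would, in place of code of your own. Each camera call takes 0.05 s, during which the arm holds its last target. There are 200 camera calls.

## Working session

There is one attempt and no reset: what is moved stays moved. The work goes in short steps, Python scripts to look and compute and a tool call to move; the robot and the scene stay as the last step left them, time stands still between calls to the robot, and variables do not carry over. Pictures are saved under pics/ and viewed, at most 10 in all, crops included, and the job is handed in when it is done.

Besides the shell and the picture viewer there is one more tool, called in YAML: its name, and indented under it one key for each argument. arm_command: Moves the arm, as the interface text tells. Its arguments: {"type":"object","properties":{"commands":{"type":"array"},"gripper":{"type":"number"},"squeeze":{"type":"number"}},"required":["commands"]}

```bash
mkdir -p pics; ls; python3 - <<'E'
from cell import bot, viewer
import cv2, numpy as np
for n in("top","side"):
    f=viewer.grab_frame(n); cv2.imwrite(f"pics/{n}0.png",f[:,:,::-1]); print(n,viewer.camera_params(n))
s=bot.get_state(); print(s)
E
```

```text
pics
top {'vertical_fov': 49.19150927933169, 'cx': 321.7155893470449, 'cy': 198.00939375634087, 'xyz': array([0.34084716, 0.06055121, 1.28073742]), 'orientation': array([[ 0.01125943, -0.99457628,  0.10339854],
       [-0.9999219 , -0.01175981, -0.00423105],
       [ 0.00542405, -0.10334283, -0.99463101]])}
side {'vertical_fov': 46.88782718577929, 'cx': 312.31191709591275, 'cy': 200.09099323478452, 'xyz': array([0.02195118, 0.81423788, 0.95471107]), 'orientation': array([[-0.85894839, -0.35599245,  0.36807205],
       [-0.51204652,  0.59151443, -0.62283147],
       [ 0.00400337, -0.7234501 , -0.69036507]])}
{'time_s': 0.1, 'joint_positions': array([-7.72624564e+01,  1.18792812e+01,  8.83936938e+01,  8.51129470e-04,
        7.98409178e+01, -8.62446774e+00]), 'dq': array([-0.05250303, -0.15441991, -0.25200921, -0.03341129, -0.02365687,
       -0.03703039]), 'effort': array([-4.01157968e-04, -3.71861529e+01, -2.82294488e+01,  7.00955652e-02,
        3.10889049e-02, -4.33291052e-05]), 'eef_pos': array([ 0.20927332, -0.53481169,  0.20443193]), 'tcp_rot': array([[ 9.31298560e-01,  3.64256519e-01, -4.24019214e-04],
       [ 3.64256631e-01, -9.31296588e-01,  1.94210755e-03],
       [ 3.12537688e-04, -1.96313377e-03, -9.99998024e-01]]), 'wrist_force': array([-0.06515126,  0.40963835,  0.03595684]), 'torque': array([ 0.01251449,  0.03810906, -0.02260029]), 'gripper_force': 0.0, 'gripper_width': 0.9973462194661116}
```

View pics/top0.png

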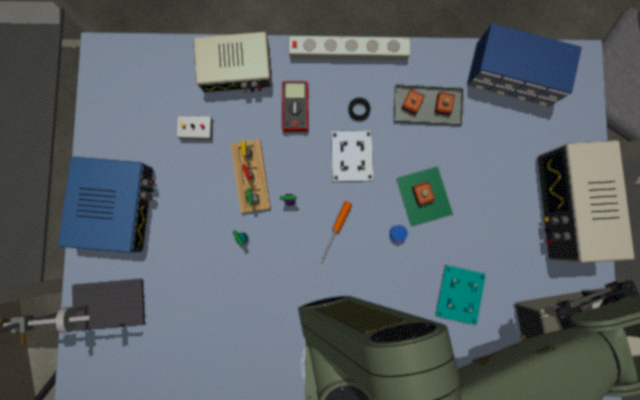

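View pics/side0.png

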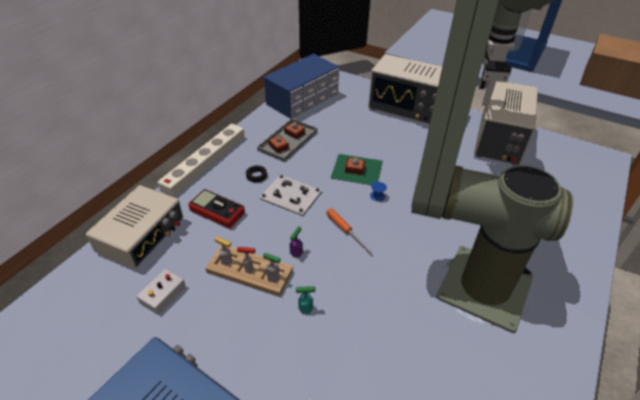

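The top view shows the mat with its block at (424,193), and the rack at (251,176) with yellow (243,148), red (247,173) and green (252,196) sockets. There are two nests. The grey one at (352,156) is the aluminium nest described. The one at (461,293) is turquoise, so I leave it. For the green socket, the one in the rack at (252,196) is the real one. The purple-bodied (289,199) and turquoise-bodied (240,238) look-alikes stand on the bench, so I leave those too. I'll confirm all this in one enlarged crop.

```bash
cat > h.py <<'E'
import numpy as np, cv2
from cell import bot, viewer
def cam(n):
    p=viewer.camera_params(n); f=200/np.tan(np.radians(p['vertical_fov']/2)); return p,f
def ray(n,uv,z):
    p,f=cam(n); d=p['orientation']@np.array([(uv[0]-p['cx'])/f,(uv[1]-p['cy'])/f,1]); return p['xyz']+d*(z-p['xyz'][2])/d[2]
def proj(n,X):
    p,f=cam(n); c=p['orientation'].T@(np.array(X)-p['xyz']); return np.array([f*c[0]/c[2]+p['cx'],f*c[1]/c[2]+p['cy']])
def rect(n,mask,z):
    """largest blob -> metric min-area rectangle at height z"""
    k,l,s,c=cv2.connectedComponentsWithStats(mask.astype(np.uint8)); i=1+np.argmax(s[1:,4])
    q=cv2.findContours((l==i).astype(np.uint8),cv2.RETR_EXTERNAL,cv2.CHAIN_APPROX_NONE)[0][0][:,0]
    P=np.array([ray(n,u,z)[:2] for u in q])*1000
    r=cv2.minAreaRect(P.astype(np.float32)); return c[i],s[i,4],r
E
python3 - <<'E'
from h import *
t=cv2.imread('pics/top0.png'); 
cv2.imwrite('pics/crop1.png',cv2.resize(t[70:255,225:475],(800,592),interpolation=cv2.INTER_CUBIC))
s=cv2.imread('pics/side0.png')
cv2.imwrite('pics/crop2.png',cv2.resize(s[140:320,190:430],(800,600),interpolation=cv2.INTER_CUBIC))
E
```

```text
(no output)
```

View pics/crop1.png

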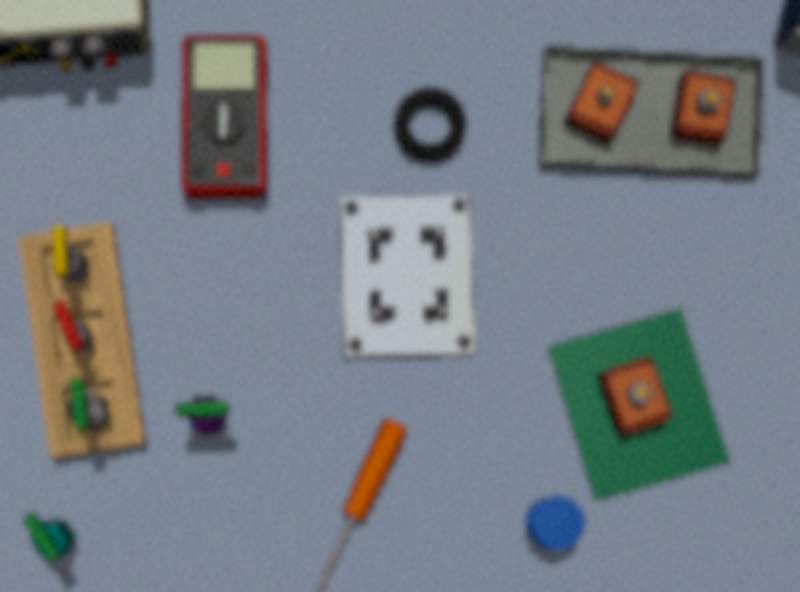

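View pics/crop2.png

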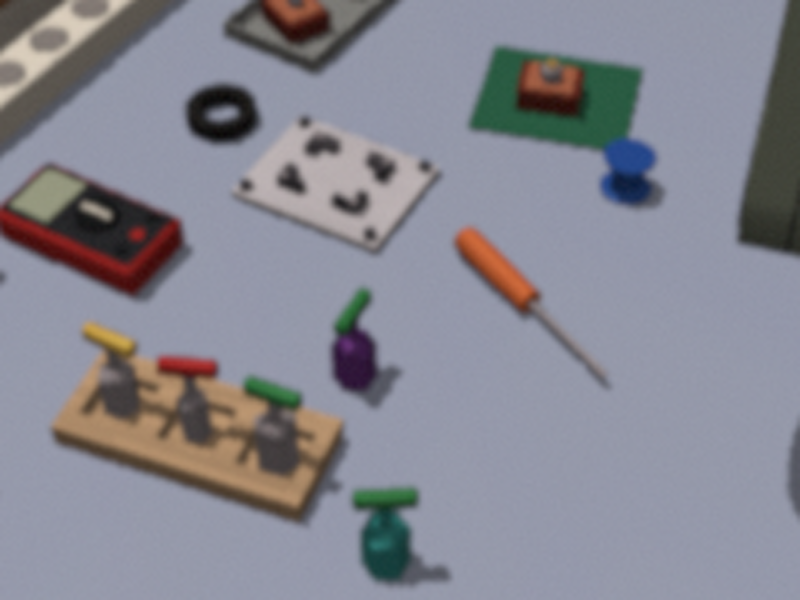

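The crops confirm it: the grey nest with dark L corners, the rack with steel-bodied yellow, red and green sockets, and the purple and turquoise look-alikes on the bare bench. Next I fit box silhouettes in both cameras.

```bash
cat >> h.py <<'E'
from scipy.optimize import minimize
K=6
def sil(n,x,y,a,dim,z0,roi):
    c,s=np.cos(a),np.sin(a); pts=[]
    for i in(-.5,.5):
        for j in(-.5,.5):
            for k in(0,1):
                dx,dy=i*dim[0],j*dim[1]; pts.append(proj(n,(x+c*dx-s*dy,y+s*dx+c*dy,z0+k*dim[2])))
    p=(np.array(pts)-roi[:2]+.5)*K-.5
    h=cv2.convexHull(p.astype(np.float32))
    m=np.zeros((roi[3]*K,roi[2]*K),np.float32); cv2.fillConvexPoly(m,np.round(h*16).astype(np.int32),1.0,shift=4)
    return cv2.GaussianBlur(cv2.resize(m,(roi[2],roi[3]),interpolation=cv2.INTER_AREA),(0,0),.8)
def fit(masks,dim,z0,x,y,a):
    """masks: {cam:mask}; box of dim with underside z0; start pose (m, rad)"""
    R={}
    for n in masks:
        u=proj(n,(x,y,z0)).astype(int); w=int(max(dim)*437)//2+22; o=np.maximum(u-w,0); R[n]=(o[0],o[1],2*w,2*w)
    M={n:cv2.GaussianBlur(masks[n][r[1]:r[1]+r[3],r[0]:r[0]+r[2]].astype(np.float32),(0,0),.8) for n,r in R.items()}
    def cost(v): return sum(np.sum((sil(n,v[0]/1e3,v[1]/1e3,v[2]/50,dim,z0,r)[:M[n].shape[0],:M[n].shape[1]]-M[n])**2)/max(M[n].sum(),1) for n,r in R.items())
    best=min((minimize(cost,[x*1e3,y*1e3,(a+k)*50],method='Nelder-Mead',options=dict(initial_simplex=[[x*1e3,y*1e3,(a+k)*50],[x*1e3+8,y*1e3,(a+k)*50],[x*1e3,y*1e3+8,(a+k)*50],[x*1e3,y*1e3,(a+k)*50+10]])) for k in(-.35,0,.35,np.pi/2-.35,np.pi/2,np.pi/2+.35)),key=lambda r:r.fun)
    return np.round([best.x[0],best.x[1],np.degrees(best.x[2]/50)],1),round(best.fun,3)
def hsv(img,h0,h1,s0,v0=0,s1=256,v1=256):
    q=cv2.cvtColor(img,cv2.COLOR_RGB2HSV).astype(int); H,S,V=q[...,0],q[...,1],q[...,2]
    hh=(H>=h0)&(H<=h1) if h0<=h1 else (H>=h0)|(H<=h1)
    return hh&(S>=s0)&(S<s1)&(V>=v0)&(V<v1)
E
python3 - <<'E'
from h import *
I={n:cv2.imread(f'pics/{n}0.png')[:,:,::-1].copy() for n in('top','side')}
for n,ps in dict(top=[(424,193),(415,188),(340,165),(352,156),(300,176),(262,180),(243,143),(246,168),(250,192),(405,180)],side=[(355,162),(357,172),(291,194),(300,230),(222,241),(246,249),(272,257),(240,275),(340,165)]).items():
    for p in ps: print(n,p,cv2.cvtColor(I[n],cv2.COLOR_RGB2HSV)[p[1],p[0]])
def near(n,m,uv,r):
    o=np.zeros_like(m); u,v=uv;o[v-r:v+r,u-r:u+r]=m[v-r:v+r,u-r:u+r]; return o
def both(lo,hi,s0,v0,uvt,uvs,r,**k): return {n:near(n,hsv(I[n],lo,hi,s0,v0,**k),uv,r) for n,uv in(('top',uvt),('side',uvs))}
def go(name,M,dim,z0,uvt):
    for n in M: M[n]=cv2.morphologyEx(M[n].astype(np.uint8),cv2.MORPH_CLOSE,np.ones((3,3)))
    for n in M:
        k,l,s,c=cv2.connectedComponentsWithStats(M[n])
        M[n]=(l==1+np.argmax(s[1:,4]))
        # fill holes
        cs=cv2.findContours(M[n].astype(np.uint8),cv2.RETR_EXTERNAL,cv2.CHAIN_APPROX_NONE)[0]; z=np.zeros(M[n].shape,np.uint8); cv2.drawContours(z,cs,-1,1,-1); M[n]=z
    p=ray('top',uvt,z0+dim[2]/2)
    print(name,[int(m.sum()) for m in M.values()],*[(k,fit({q:M[q] for q in k},dim,z0,p[0],p[1],0)) for k in (['top'],['side'],['top','side'])])
go('block',both(170,14,110,40,(424,193),(355,165),18),(.06,.048,.025),.003,(424,193))
go('mat',both(55,90,90,30,(424,195),(357,168),45),(.15,.13,.003),0,(424,195))
go('nest',both(0,180,0,160,(352,156),(291,194),34,s1=45),(.15,.12,.010),0,(352,156))
go('rack',both(8,26,60,60,(251,176),(250,270),48),(.086,.206,.022),0,(251,176))
go('yel',both(22,34,130,60,(243,148),(222,241),16),(.046,.012,.014),.08,(243,146))
go('red',both(170,8,150,60,(246,170),(246,249),14),(.046,.012,.014),.08,(246,171))
go('grn',both(45,85,110,40,(250,194),(272,257),14),(.046,.012,.014),.08,(250,194))
E
```

```text
top (424, 193) [ 18 110 141]
top (415, 188) [  8 169 119]
top (340, 165) [111  13 133]
top (352, 156) [106  17 193]
top (300, 176) [109  45 153]
top (262, 180) [ 17 127 154]
top (243, 143) [ 26 255 174]
top (246, 168) [  4 215 129]
top (250, 192) [ 67 161 100]
top (405, 180) [ 74 141 110]
side (355, 162) [176  20  88]
side (357, 172) [  2 174  44]
side (291, 194) [  0  12 185]
side (300, 230) [78 50 91]
side (222, 241) [ 21 159 193]
side (246, 249) [  1 184 161]
side (272, 257) [ 65 134 118]
side (240, 275) [ 15 101 172]
side (340, 165) [ 75 140  91]Traceback (most recent call last):
  File "<stdin>", line 17, in <module>
  File "<stdin>", line 16, in go
  File "h.py", line 34, in fit
    best=min((minimize(cost,[x*1e3,y*1e3,(a+k)*50],method='Nelder-Mead',options=dict(initial_simplex=[[x*1e3,y*1e3,(a+k)*50],[x*1e3+8,y*1e3,(a+k)*50],[x*1e3,y*1e3+8,(a+k)*50],[x*1e3,y*1e3,(a+k)*50+10]])) for k in(-.35,0,.35,np.pi/2-.35,np.pi/2,np.pi/2+.35)),key=lambda r:r.fun)
  File "h.py", line 34, in <genexpr>
    best=min((minimize(cost,[x*1e3,y*1e3,(a+k)*50],method='Nelder-Mead',options=dict(initia
[... 1079 characters left out ...]
[n].shape[0],:M[n].shape[1]]-M[n])**2)/max(M[n].sum(),1) for n,r in R.items())
                                    ~~~^^^^^^^^^^^^^^^^^^^^^^^^^^^^^^^^^^^^^^
  File "h.py", line 22, in sil
    dx,dy=i*dim[0],j*dim[1]; pts.append(proj(n,(x+c*dx-s*dy,y+s*dx+c*dy,z0+k*dim[2])))
                                        ~~~~^^^^^^^^^^^^^^^^^^^^^^^^^^^^^^^^^^^^^^^^^
  File "h.py", line 8, in proj
    p,f=cam(n); c=p['orientation'].T@(np.array(X)-p['xyz']); return np.array([f*c[0]/c[2]+p['cx'],f*c[1]/c[2]+p['cy']])
        ~~~^^^
  File "h.py", line 4, in cam
    p=viewer.camera_params(n); f=200/np.tan(np.radians(p['vertical_fov']/2)); return p,f
ValueError: time passes only in moves, steps and waits
```

```bash
sed -i 's/^def cam(n):/import functools\n@functools.cache\ndef cam(n):/' h.py
cat > m.py <<'E'
from h import *
I={n:cv2.imread(f'pics/{n}0.png')[:,:,::-1].copy() for n in('top','side')}
def near(n,m,uv,r):
    o=np.zeros_like(m); u,v=uv;o[v-r:v+r,u-r:u+r]=m[v-r:v+r,u-r:u+r]; return o
def both(lo,hi,s0,v0,uvt,uvs,r,**k): return {n:near(n,hsv(I[n],lo,hi,s0,v0,**k),uv,r) for n,uv in(('top',uvt),('side',uvs))}
def go(name,M,dim,z0,uvt):
    for n in M:
        a=cv2.morphologyEx(M[n].astype(np.uint8),cv2.MORPH_CLOSE,np.ones((3,3)))
        k,l,s,c=cv2.connectedComponentsWithStats(a)
        cs=cv2.findContours((l==1+np.argmax(s[1:,4])).astype(np.uint8),cv2.RETR_EXTERNAL,cv2.CHAIN_APPROX_NONE)[0]; z=np.zeros(a.shape,np.uint8); cv2.drawContours(z,cs,-1,1,-1); M[n]=z
    p=ray('top',uvt,z0+dim[2]/2)
    print(name,[int(m.sum()) for m in M.values()],*[(k,fit({q:M[q] for q in k},dim,z0,p[0],p[1],0)) for k in (['top'],['side'],['top','side'])])
E
time python3 - <<'E'
from m import *
go('block',both(170,14,110,25,(424,193),(355,165),18),(.06,.048,.025),.003,(424,193))
go('mat',both(55,90,90,30,(424,195),(357,168),45),(.15,.13,.003),0,(424,195))
go('nest',both(0,180,0,160,(352,156),(291,194),34,s1=45),(.15,.12,.010),0,(352,156))
go('rack',both(8,26,60,60,(251,176),(250,270),48),(.086,.206,.022),0,(251,176))
go('yel',both(22,34,130,60,(243,148),(222,241),16),(.046,.012,.014),.08,(243,146))
go('red',both(170,8,150,60,(246,170),(246,249),14),(.046,.012,.014),.08,(246,171))
go('grn',both(45,85,110,40,(250,194),(272,257),14),(.046,.012,.014),.08,(250,194))
E
```

```text
block [334, 212] (['top'], (array([ 489.1, -240.7,   20.9]), np.float64(0.053))) (['side'], (array([ 487.2, -239.3,   22.3]), np.float64(0.223))) (['top', 'side'], (array([ 488.3, -240.2,   21.8]), np.float64(0.286)))
mat [2128, 718] (['top'], (array([ 483.8, -246.4,   16.8]), np.float64(0.015))) (['side'], (array([ 482.7, -245.4,   17.2]), np.float64(0.566))) (['top', 'side'], (array([ 483.6, -246.1,   17.3]), np.float64(0.582)))
nest [1882, 4373] (['top'], (array([603.7, -32.5,   1.2]), np.float64(0.055))) (['side'], (array([564.6,  24.2,  31. ]), np.float64(0.58))) (['top', 'side'], (array([603.4, -32.2,   1.8]), np.float64(0.667)))
rack [2091, 2284] (['top'], (array([536.1, 265.7, -80.2]), np.float64(0.008))) (['side'], (array([534.9, 264.4,  98.8]), np.float64(0.143))) (['top', 'side'], (array([535.2, 265.1,  99.4]), np.float64(0.155)))
yel [65, 1] (['top'], (array([601.7, 274.5,   8.3]), np.float64(0.131))) (['side'], (array([523.2, 204.6, 230.5]), np.float64(0.125))) (['top', 'side'], (array([493.5, 183.7, 270.7]), np.float64(0.889)))
red [64, 64] (['top'], (array([536.3, 265.5,  24.5]), np.float64(0.078))) (['side'], (array([534.6, 267. ,  10.9]), np.float64(0.706))) (['top', 'side'], (array([535.8, 265.9,  24.1]), np.float64(0.822)))
grn [65, 52] (['top'], (array([467.4, 254.4, 190.2]), np.float64(0.124))) (['side'], (array([468.3, 254.9, -10. ]), np.float64(1.006))) (['top', 'side'], (array([468.3, 254.6,   2.4]), np.float64(1.22)))
real	0m9.893s
user	0m10.529s
sys	0m0.217s
```

arm_command:
  commands: [36.7,-17.3,10,0,0,0,36.7,-17.3,10,0,0,0,36.7,-17.3,10,0,0,0,36.7,-17.3,10,0,0,0,36.7,-17.3,10,0,0,0,36.7,-17.3,10,0,0,0,36.7,-17.3,10,0,0,0,36.7,-17.3,10,0,0,0,36.7,-17.3,10,0,0,0,36.7,-17.3,10,0,0,0,0,0,0,0,0,0]
  gripper: 94
  squeeze: 25

```text
time_s: 1.48
eef_pos: [0.4884, -0.2381, 0.104]
tcp_rot: [[0.93, 0.368, -0.002], [0.368, -0.93, 0.002], [-0.001, -0.003, -1.0]]
wrist_force: [-0.1, 0.2, 0.1]
gripper_width: 1.001
gripper_force: 0.0
```

```bash
cat >> h.py <<'E'
def to(x,y,z,yaw):
    """print state and the tool-frame shift (mm) and z turn (rad) to a target (mm, deg)"""
    s=bot.get_state(); R=s['tcp_rot']; p=s['eef_pos']*1000; w=np.degrees(np.arctan2(R[1,0],R[0,0]))
    print('t',round(s['time_s'],2),'tcp',p.round(1),'yaw',w.round(2),'tilt',R[:2,2].round(4),'F',s['wrist_force'].round(1),'w',round(s['gripper_width']*94,1),'gf',round(s['gripper_force'],1),'q6',s['joint_positions'][5].round(0))
    e=(yaw-w+90)%180-90
    print('tool shift',(R.T@(np.array([x,y,z])-p)).round(1),'rz',round(-np.radians(e),3),'| world d',(np.array([x,y,z])-p).round(1), 'yaw d',round(e,1))
E
python3 - <<'E'
from h import *
to(488.5,-240.3,5,21.2)
f=viewer.grab_frame('side'); cv2.imwrite('pics/s1.png',cv2.resize(f[90:270,240:480],(800,600),interpolation=cv2.INTER_CUBIC)[:,:,::-1])
E
```

```text
t 1.48 tcp [ 488.4 -238.1  104. ] yaw 21.59 tilt [-0.0023  0.002 ] F [-0.1  0.2  0.1] w 94.1 gf 0.0 q6 33.0
tool shift [-0.6  2.3 99. ] rz 0.007 | world d [  0.1  -2.2 -99. ] yaw d -0.4
```

View pics/s1.png

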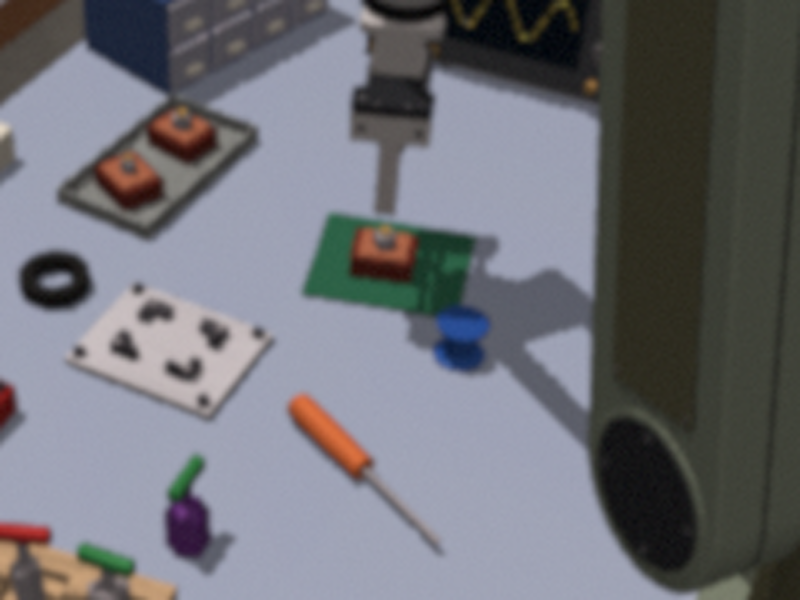

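The side view shows the open fingers right above the block (block at crop (385,250), finger at (388,190)). I'll descend and grip.

arm_command:
  commands: [-0.6,2.3,29,0,0,0.007,0,0,30,0,0,0,0,0,25,0,0,0,0,0,12,0,0,0,0,0,3,0,0,0,0,0,0,0,0,0]

```text
time_s: 2.28
eef_pos: [0.4889, -0.2439, 0.0072]
tcp_rot: [[0.934, 0.357, 0.001], [0.357, -0.934, -0.001], [0.001, 0.001, -1.0]]
wrist_force: [0.4, 0.2, 0.7]
gripper_width: 1.002
gripper_force: 0.0
```

arm_command:
  commands: [0,0,0,0,0,0,0,0,0,0,0,0,0,0,0,0,0,0,0,0,0,0,0,0,0,0,0,0,0,0,0,0,0,0,0,0]
  gripper: 40
  squeeze: 25

```text
time_s: 3.02
eef_pos: [0.4881, -0.2425, 0.0064]
tcp_rot: [[0.934, 0.358, -0.001], [0.358, -0.934, 0.001], [-0.0, -0.001, -1.0]]
wrist_force: [-2.3, 2.5, 1.9]
gripper_width: 0.509
gripper_force: 25.0
```

```bash
python3 - <<'E'
from h import *
to(603.6,-32.4,60,1.5)
E
```

```text
t 3.02 tcp [ 488.1 -242.5    6.4] yaw 20.96 tilt [-0.001   0.0012] F [-2.3  2.5  1.9] w 47.9 gf 25.0 q6 33.0
tool shift [ 183.  -155.   -53.5] rz 0.34 | world d [115.5 210.1  53.6] yaw d -19.5
```

arm_command:
  commands: [0,0,-18,0,0,0,0,0,-27,0,0,0,20,-17,-9,0,0,0,30,-25,0,0,0,0,34,-29,0,0,0,0.05,34,-29,0,0,0,0.06,31,-31,0,0,0,0.06,20,-22,0,0,0,0.06,0,0,0,0,0,0.06,0,0,0,0,0,0.05,0,0,0,0,0,0,0,0,0,0,0,0,0,0,0,0,0,0]

```text
time_s: 4.65
eef_pos: [0.6024, -0.0455, 0.0606]
tcp_rot: [[1.0, 0.026, 0.0], [0.026, -1.0, -0.0], [0.0, 0.0, -1.0]]
wrist_force: [0.0, 0.3, -2.3]
gripper_width: 0.511
gripper_force: 25.0
```

```bash
python3 - <<'E'
from h import *
to(603.6,-32.4,30,1.5)
f=viewer.grab_frame('side'); cv2.imwrite('pics/s2f.png',f[:,:,::-1]);cv2.imwrite('pics/s2.png',cv2.resize(f[120:255,210:390],(800,600),interpolation=cv2.INTER_CUBIC)[:,:,::-1])
f=viewer.grab_frame('top'); cv2.imwrite('pics/t2f.png',f[:,:,::-1])
E
```

```text
t 4.65 tcp [602.4 -45.5  60.6] yaw 1.48 tilt [ 0.0002 -0.0001] F [ 0.   0.3 -2.3] w 48.0 gf 25.0 q6 76.0
tool shift [  1.6 -13.1  30.6] rz -0.0 | world d [  1.2  13.1 -30.6] yaw d 0.0
```

View pics/s2.png

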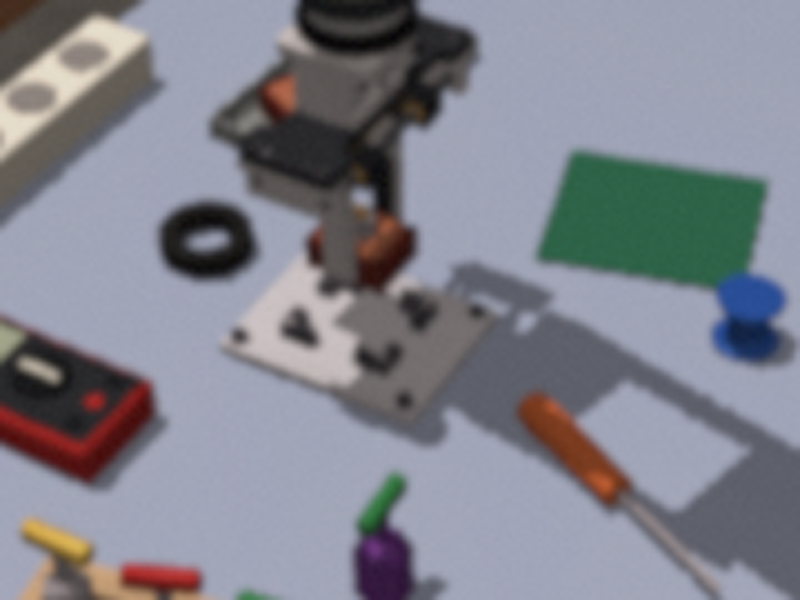

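The block is held level above the nest at crop (365,245). I'll check the pocket centre from the dark L corners before lowering.

```bash
python3 - <<'E'
from m import *
V={n:cv2.cvtColor(I[n],cv2.COLOR_RGB2GRAY).astype(float) for n in I}
for n,uv in(('top',(352,156)),('side',(291,194))):
    r=15 if n=='top' else 18
    for q in range(2):
        g=V[n][uv[1]-r:uv[1]+r+1,uv[0]-r:uv[0]+r+1]; w=np.clip(150-g,0,None)
        k,l,s,c=cv2.connectedComponentsWithStats((w>20).astype(np.uint8)); 
        break
    P=[]
    for i in range(1,k):
        if s[i,4]<12: continue
        m=l==i; yy,xx=np.nonzero(m); ww=w[m]; P.append(ray(n,((xx*ww).sum()/ww.sum()+uv[0]-r,(yy*ww).sum()/ww.sum()+uv[1]-r),.017)[:2]*1000)
    P=np.array(P); print(n,P.round(1).tolist(),P.mean(0).round(1))
E
```

```text
top [[628.9, -5.1], [631.1, -56.8], [569.0, -59.6], [566.8, -7.1]] [598.9 -32.2]
side [[629.1, -54.9], [566.5, -56.7], [626.3, -1.3], [564.3, -3.0], [577.0, 39.2], [514.8, 9.6], [529.5, 21.8]] [572.5  -6.5]
```

```bash
python3 - <<'E'
from m import *
for n,uv,r in(('top',(352,156),32),('side',(291,194),36)):
    q=cv2.cvtColor(I[n],cv2.COLOR_RGB2HSV).astype(int); print(n,q[uv[1],uv[0]-34:uv[0]+36:3].tolist())
for th in (24,30,36):
    M={}
    for n,uv,r in(('top',(352,156),32),('side',(291,194),36)):
        B=near(n,(I[n][...,0].astype(int)+70-I[n][...,2].astype(int)>70-th) & (I[n].sum(2)>380),uv,r); 
        M[n]=B
    go(f'nest{th}',M,(.15,.12,.010),0,(352,156))
for n,uv in(('top',(352,156)),('side',(291,194))):
    z=np.vstack([np.array(I[n][uv[1]-24:uv[1]+24,uv[0]-30:uv[0]+30].min(2))]); 
    cv2.imwrite(f'pics/n_{n}.png',cv2.resize(I[n][uv[1]-30:uv[1]+30,uv[0]-40:uv[0]+40],(400,300),interpolation=cv2.INTER_NEAREST)[:,:,::-1])
a=[cv2.imread(f'pics/n_{n}.png') for n in('top','side')]; cv2.imwrite('pics/n.png',np.hstack(a))
E
```

```text
top [[107, 50, 153], [108, 47, 152], [108, 42, 150], [109, 45, 153], [109, 48, 150], [105, 16, 186], [103, 16, 191], [101, 19, 192], [100, 20, 194], [103, 21, 195], [101, 15, 191], [106, 20, 193], [98, 15, 192], [105, 18, 193], [109, 15, 193], [98, 11, 190], [94, 11, 188], [75, 8, 187], [103, 23, 154], [107, 44, 149], [108, 46, 150], [107, 44, 152], [107, 45, 152], [108, 46, 151]]
side [[114, 32, 170], [118, 24, 167], [144, 13, 98], [177, 13, 173], [0, 12, 188], [173, 13, 159], [165, 20, 52], [160, 17, 46], [171, 12, 144], [177, 14, 184], [177, 13, 182], [177, 14, 183], [177, 14, 185], [177, 13, 183], [177, 14, 185], [176, 14, 151], [170, 15, 103], [173, 13, 177], [177, 14, 187], [177, 14, 188], [176, 12, 165], [120, 20, 115], [114, 29, 166], [114, 32, 169]]
nest24 [2219, 4901] (['top'], (array([ 6.025e+02, -3.250e+01,  5.000e-01]), np.float64(0.024))) (['side'], (array([577.8,  40.9,  35.8]), np.float64(0.62))) (['top', 'side'], (array([602.9, -31.9,   1. ]), np.float64(0.675)))
nest30 [4095, 4901] (['top'], (array([575.4, -26.2,  92.9]), np.float64(0.444))) (['side'], (array([577.8,  40.9,  35.8]), np.float64(0.62))) (['top', 'side'], (array([589.3,  -4.7,   0.7]), np.float64(1.082)))
nest36 [4096, 4901] (['top'], (array([575.4, -26.2,  92.9]), np.float64(0.444))) (['side'], (array([577.8,  40.9,  35.8]), np.float64(0.62))) (['top', 'side'], (array([589.3,  -4.7,   0.7]), np.float64(1.082)))
```

View pics/n.png

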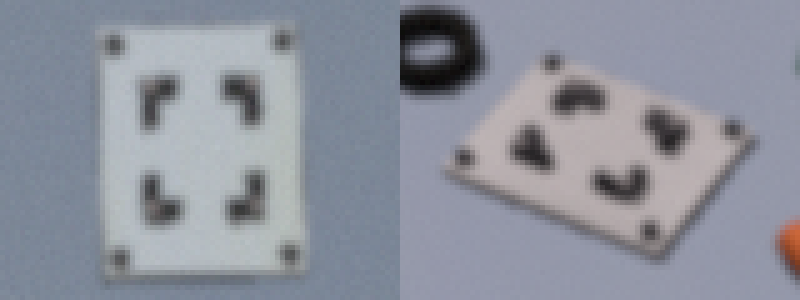

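```bash
python3 - <<'E'
from h import *
for n,uv in(('top',(352,156)),('side',(291,194))):
    print(n,ray(n,{'top':(351.9,155.5),'side':(290.4,192.6)}[n],.0105)*1000)
B={'top':[(115,45),(283,40),(290,255),(120,260)],'side':[(152,62),(332,130),(250,232),(64,158)]}
for n,o in(('top',(312,126)),('side',(251,164))):
    P=np.array([ray(n,(u/5-.5+o[0],v/5-.5+o[1]),.0105)[:2]*1000 for u,v in B[n]]); print(P.round(1).tolist(),P.mean(0))
# gripped block in the top/side frames at present
to(601,-32,30,1.7)
E
```

```text
top [600.18736486 -32.58753619  10.5       ]
side [598.7437612  -31.63951232  10.5       ]
[[662.9, 19.3], [667.2, -80.4], [538.1, -84.6], [533.9, 15.3]] [600.52076518 -32.59366184]
[[666.1, -81.2], [537.3, -84.8], [533.6, 15.5], [662.3, 19.5]] [599.82739261 -32.76355294]
t 4.75 tcp [602.3 -45.5  60.5] yaw 1.48 tilt [ 0. -0.] F [-0.1  1.  -1.4] w 48.0 gf 25.0 q6 76.0
tool shift [ -0.9 -13.5  30.5] rz -0.004 | world d [ -1.3  13.5 -30.5] yaw d 0.2
```

arm_command:
  commands: [-2.5,-12.9,6,0,0,-0.004,0,0,12,0,0,0,0,0,12,0,0,0,0,0,0,0,0,0,0,0,0,0,0,0]

```text
time_s: 5.38
eef_pos: [0.5996, -0.0326, 0.0302]
tcp_rot: [[1.0, 0.03, -0.0], [0.03, -1.0, 0.0], [-0.0, -0.0, -1.0]]
wrist_force: [-0.5, 0.5, -1.5]
gripper_width: 0.507
gripper_force: 25.0
```

```bash
python3 - <<'E'
from h import *
to(599.5,-32.7,14,1.75)
E
```

```text
t 5.38 tcp [599.6 -32.6  30.2] yaw 1.7 tilt [-0.0001  0.    ] F [-0.5  0.5 -1.5] w 47.6 gf 25.0 q6 77.0
tool shift [-0.1  0.1 16.2] rz -0.001 | world d [ -0.1  -0.1 -16.2] yaw d 0.1
```

arm_command:
  commands: [0,0,4,0,0,0,0,0,3,0,0,0,0,0,3,0,0,0,0,0,0,0,0,0]

```text
time_s: 5.88
eef_pos: [0.5995, -0.0328, 0.0214]
tcp_rot: [[1.0, 0.03, -0.0], [0.03, -1.0, -0.0], [-0.0, 0.0, -1.0]]
wrist_force: [-3.8, -0.7, 3.7]
gripper_width: 0.507
gripper_force: 25.0
```

arm_command:
  commands: [0,0,3,0,0,0,0,0,3,0,0,0,0,0,1,0,0,0,0,0,0,0,0,0]

```text
time_s: 6.38
eef_pos: [0.5994, -0.0328, 0.0161]
tcp_rot: [[1.0, 0.03, -0.001], [0.03, -1.0, -0.001], [-0.001, 0.001, -1.0]]
wrist_force: [-5.3, 0.2, 13.5]
gripper_width: 0.509
gripper_force: 25.0
```

Force on x is -5 N, so the block rides the +x side's lead-in. I'll shift -x a little and keep pressing.

arm_command:
  commands: [-1,0,0,0,0,0,-1,0,0,0,0,0,0,0,0,0,0,0,0,0,0,0,0,0]

```text
time_s: 6.88
eef_pos: [0.5993, -0.0328, 0.0161]
tcp_rot: [[1.0, 0.03, 0.003], [0.03, -1.0, -0.001], [0.003, 0.001, -1.0]]
wrist_force: [-2.2, 0.9, 9.5]
gripper_width: 0.504
gripper_force: 25.0
```

```bash
python3 - <<'E'
from h import *
to(599.5,-32.7,13.4,1.75)
E
```

```text
t 6.88 tcp [599.3 -32.8  16.1] yaw 1.73 tilt [ 0.0034 -0.0007] F [-2.2  0.9  9.5] w 47.4 gf 25.0 q6 77.0
tool shift [ 0.2 -0.1  2.7] rz -0.0 | world d [ 0.2  0.1 -2.7] yaw d 0.0
```

arm_command:
  commands: [0.7,0,1,0,0,0,0,0,1,0,0,0,0,0,0,0,0,0]

```text
time_s: 7.25
eef_pos: [0.5995, -0.0328, 0.0159]
tcp_rot: [[1.0, 0.03, 0.002], [0.03, -1.0, -0.001], [0.002, 0.001, -1.0]]
wrist_force: [-7.3, 0.6, 20.7]
gripper_width: 0.507
gripper_force: 25.0
```

arm_command:
  commands: [0,0,0,0,0,0,0,0,0,0,0,0,0,0,0,0,0,0]
  gripper: 62

```text
time_s: 7.62
eef_pos: [0.598, -0.0325, 0.0109]
tcp_rot: [[1.0, 0.03, -0.001], [0.03, -1.0, 0.0], [-0.001, -0.0, -1.0]]
wrist_force: [-0.9, 0.2, -0.5]
gripper_width: 0.662
gripper_force: 0.0
```

```bash
python3 - <<'E'
from h import *
to(599.5,-32.7,60,1.75)
E
```

```text
t 7.62 tcp [598.  -32.5  10.9] yaw 1.7 tilt [-0.0005  0.0002] F [-0.9  0.2 -0.5] w 62.2 gf 0.0 q6 77.0
tool shift [  1.5   0.3 -49.1] rz -0.001 | world d [ 1.5 -0.2 49.1] yaw d 0.0
```

arm_command:
  commands: [0,0,-20,0,0,0,0,0,-40,0,0,0,1.5,0.3,-40,0,0,0,0,0,0,0,0,0]
  gripper: 62

```text
time_s: 8.12
eef_pos: [0.6038, -0.0335, 0.1172]
tcp_rot: [[0.999, 0.03, 0.011], [0.03, -1.0, -0.002], [0.011, 0.002, -1.0]]
wrist_force: [-0.3, 0.4, 0.7]
gripper_width: 0.658
gripper_force: 0.0
```

arm_command:
  commands: [0,0,20,0,0,0,0,0,25,0,0,0,0,0,22,0,0,0,0,0,4,0,0,0,0,0,0,0,0,0]
  gripper: 30

```text
time_s: 8.75
eef_pos: [0.5972, -0.0323, 0.0373]
tcp_rot: [[1.0, 0.03, -0.006], [0.03, -1.0, 0.001], [-0.006, -0.001, -1.0]]
wrist_force: [0.4, 0.3, -1.1]
gripper_width: 0.318
gripper_force: 0.0
```

arm_command:
  commands: [0,0,2,0,0,0,0,0,2,0,0,0,0,0,2,0,0,0,0,0,0,0,0,0]

```text
time_s: 9.25
eef_pos: [0.599, -0.0326, 0.0363]
tcp_rot: [[1.0, 0.03, -0.002], [0.03, -1.0, 0.0], [-0.002, -0.0, -1.0]]
wrist_force: [-5.5, 1.1, 11.5]
gripper_width: 0.318
gripper_force: 6.0
```

Contact is at z=36.3 with 11.5 N, and the copper plate's seated height is 36, so the block sits on the floor. Now to the red socket.

arm_command:
  commands: [0,0,-30,0,0,0,0,0,-45,0,0,0,-4,-25,-30,0,0,0,-6,-35,0,0,0,0,-9,-48,0,0,0,0,-9,-48,0,0,0,0,-9,-48,0,0,0,0,-8,-45,0,0,0,0,-5,-31,0,0,0,0,-4,-20,0,0,0,-0.1,0,0,0,0,0,-0.15,0,0,0,0,0,-0.15,0,0,0,0,0,0,0,0,0,0,0,0,0,0,0,0,0,0]
  gripper: 44

```text
time_s: 11.12
eef_pos: [0.5368, 0.2654, 0.1394]
tcp_rot: [[0.91, 0.415, -0.0], [0.415, -0.91, 0.0], [-0.0, -0.0, -1.0]]
wrist_force: [-0.2, 0.2, 0.3]
gripper_width: 0.465
gripper_force: 0.0
```

```bash
python3 - <<'E'
from h import *
to(536,265.5,68,23)
f=viewer.grab_frame('side'); cv2.imwrite('pics/s3f.png',f[:,:,::-1]);t=viewer.grab_frame('top'); cv2.imwrite('pics/t3f.png',t[:,:,::-1])
a=cv2.resize(f[150:320,190:360],(400,400),interpolation=cv2.INTER_CUBIC);b=cv2.resize(f[150:240,250:340],(400,400),interpolation=cv2.INTER_CUBIC)
cv2.imwrite('pics/s3.png',np.hstack([a,b])[:,:,::-1])
E
```

```text
t 11.12 tcp [536.8 265.4 139.4] yaw 24.55 tilt [-0.0001  0.    ] F [-0.2  0.2  0.3] w 43.7 gf 0.0 q6 83.0
tool shift [-0.7 -0.5 71.4] rz 0.027 | world d [ -0.8   0.1 -71.4] yaw d -1.5
```

View pics/s3.png

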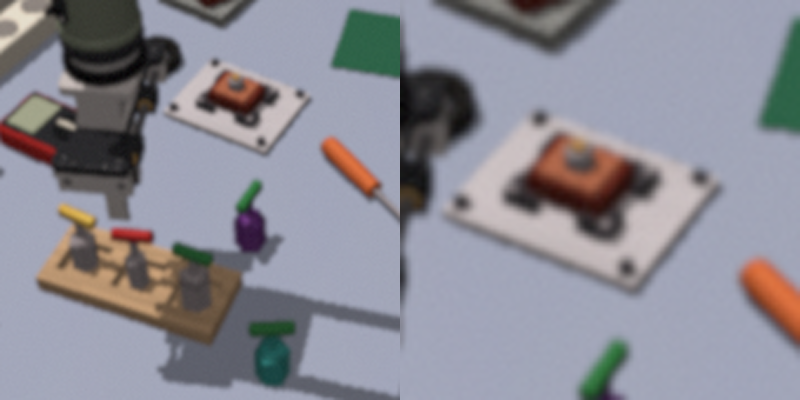

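The block sits square and flat between the L corners, and the gripper is over the red socket. Descending to grip it.

arm_command:
  commands: [-0.5,0,20,0,0,0,0,0,25,0,0,0,0,0,20,0,0,0,0,0,6,0,0,0,0,0,0,0,0,0]

```text
time_s: 11.85
eef_pos: [0.5363, 0.2653, 0.0682]
tcp_rot: [[0.909, 0.417, -0.001], [0.417, -0.909, -0.0], [-0.001, -0.0, -1.0]]
wrist_force: [0.1, -0.3, -0.2]
gripper_width: 0.466
gripper_force: 0.0
```

arm_command:
  commands: [0,0,0,0,0,0,0,0,0,0,0,0,0,0,0,0,0,0,0,0,0,0,0,0]
  gripper: 4
  squeeze: 30

```text
time_s: 12.35
eef_pos: [0.5366, 0.2654, 0.0688]
tcp_rot: [[0.909, 0.417, 0.001], [0.417, -0.909, 0.0], [0.001, 0.0, -1.0]]
wrist_force: [0.1, -0.3, 0.3]
gripper_width: 0.122
gripper_force: 30.0
```

```bash
python3 - <<'E'
from h import *
to(600,-32.7,160,1.7)
E
```

```text
t 12.35 tcp [536.6 265.4  68.8] yaw 24.63 tilt [0.0007 0.0002] F [ 0.1 -0.3  0.3] w 11.5 gf 30.0 q6 83.0
tool shift [-66.5 297.4 -91.2] rz 0.4 | world d [  63.4 -298.1   91.2] yaw d -22.9
```

arm_command:
  commands: [0,0,-12,0,0,0,0,0,-30,0,0,0,0,0,-35,0,0,0,-4,20,-15,0,0,0,-8,35,0,0,0,0,-10,45,0,0,0,0,-11,48,0,0,0,0,-11,48,0,0,0,0,-10,46,0,0,0,0,-8,35,0,0,0,0,-4.5,20,0,0,0,0.1,0,0,0,0,0,0.15,0,0,0,0,0,0.15,0,0,0,0,0,0,0,0,0,0,0,0,0,0,0,0,0,0]

```text
time_s: 14.35
eef_pos: [0.5994, -0.0326, 0.1603]
tcp_rot: [[1.0, 0.031, -0.0], [0.031, -1.0, -0.0], [-0.0, 0.0, -1.0]]
wrist_force: [0.2, -0.3, -0.7]
gripper_width: 0.124
gripper_force: 30.0
```

```bash
python3 - <<'E'
import m
from m import *
to(600.2,-32.7,130,1.7)
I2={n:viewer.grab_frame(n) for n in('top','side')}
for n in I2: cv2.imwrite(f'pics/{n}4.png',I2[n][:,:,::-1])
m.I={'top':cv2.imread('pics/t3f.png')[:,:,::-1].copy(),'side':cv2.imread('pics/s3f.png')[:,:,::-1].copy()}
us=proj('side',(.6,-.033,.02)).astype(int);ut=proj('top',(.6,-.033,.02)).astype(int); print(us,ut)
go('block',both(165,18,90,25,tuple(ut),tuple(us),20),(.06,.048,.025),.010,tuple(ut))
a=cv2.resize(m.I['top'][130:180,322:382],(400,333),interpolation=cv2.INTER_CUBIC)
b=cv2.resize(I2['side'][130:205,260:350],(400,333),interpolation=cv2.INTER_CUBIC)
cv2.imwrite('pics/c4.png',np.hstack([a,b])[:,:,::-1])
E
```

```text
t 14.35 tcp [599.4 -32.6 160.3] yaw 1.77 tilt [-0.0003 -0.    ] F [ 0.2 -0.3 -0.7] w 11.6 gf 30.0 q6 77.0
tool shift [ 0.8  0.1 30.3] rz 0.001 | world d [  0.8  -0.1 -30.3] yaw d -0.1
[290 189] [352 154]
block [333, 252] (['top'], (array([ 6.015e+02, -3.340e+01,  5.000e-01]), np.float64(0.036))) (['side'], (array([600.7, -34. ,  13.6]), np.float64(0.252))) (['top', 'side'], (array([ 6.011e+02, -3.350e+01, -1.000e-01]), np.float64(0.294)))
```

View pics/c4.png

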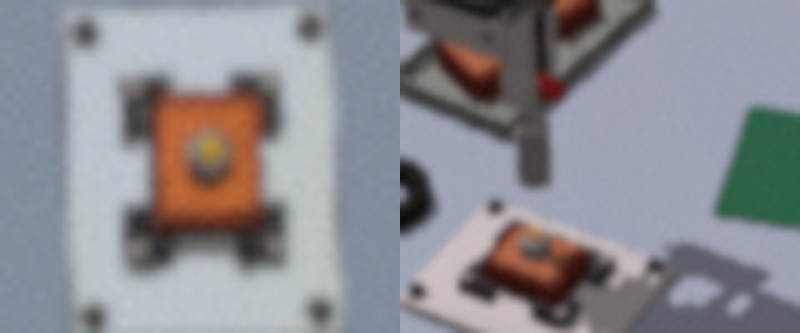

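```bash
python3 - <<'E'
from h import *
g=cv2.imread('pics/side4.png',0).astype(float)
for z in (.108,.114,.120):
    u=proj('side',(.5994,-.0326,z)); v=int(round(u[1])); row=g[v-1:v+2,270:310].mean(0)
    bgL,bgR=row[3:8].mean(),row[-8:-3].mean(); w=np.clip((min(bgL,bgR)-10-row)/60,0,1)[8:32]; x=np.arange(278,302)
    print(u.round(2),(w*x).sum()/w.sum(),'width',w.sum(),row.astype(int)[8:32].tolist())
E
```

```text
[289.41 167.38] 289.71703257282246 width 7.743333333333334 [164, 164, 163, 164, 165, 164, 162, 149, 118, 83, 68, 68, 68, 67, 75, 103, 138, 158, 163, 163, 163, 163, 163, 163]
[289.35 165.77] 289.70863103743926 width 7.775555555555554 [165, 163, 163, 164, 164, 164, 162, 149, 117, 83, 68, 67, 68, 67, 75, 103, 138, 158, 163, 163, 163, 163, 163, 163]
[289.28 164.14] 289.6568501920615 width 7.81 [164, 164, 163, 164, 163, 161, 159, 145, 115, 82, 67, 67, 67, 66, 75, 103, 138, 158, 163, 163, 163, 163, 162, 164]
```

arm_command:
  commands: [1.3,0.4,10,0,0,0,0,0,16,0,0,0,0,0,10,0,0,0,0,0,0,0,0,0,0,0,0,0,0,0]

```text
time_s: 15.08
eef_pos: [0.6011, -0.0328, 0.1245]
tcp_rot: [[1.0, 0.03, 0.0], [0.03, -1.0, -0.0], [0.0, 0.0, -1.0]]
wrist_force: [-0.8, -0.3, -1.2]
gripper_width: 0.125
gripper_force: 30.0
```

arm_command:
  commands: [0,0,4,0,0,0,0,0,4,0,0,0,0,0,4,0,0,0,0,0,3,0,0,0,0,0,3,0,0,0,0,0,0,0,0,0]

```text
time_s: 15.82
eef_pos: [0.6016, -0.0327, 0.1085]
tcp_rot: [[1.0, 0.03, 0.001], [0.03, -1.0, -0.0], [0.001, 0.0, -1.0]]
wrist_force: [-3.4, 1.2, 8.5]
gripper_width: 0.129
gripper_force: 30.0
```

arm_command:
  commands: [-1,0,0,0,0,0,-1,0,0,0,0,0,0,0,0,0,0,0]

```text
time_s: 16.2
eef_pos: [0.6006, -0.0328, 0.1086]
tcp_rot: [[1.0, 0.03, 0.004], [0.03, -1.0, -0.0], [0.004, 0.0, -1.0]]
wrist_force: [-0.4, -0.1, 5.3]
gripper_width: 0.122
gripper_force: 30.0
```

arm_command:
  commands: [0,-1.5,0,0,0,0,0,0,0,0,0,0]

```text
time_s: 16.45
eef_pos: [0.6006, -0.0322, 0.1086]
tcp_rot: [[1.0, 0.03, 0.004], [0.03, -1.0, -0.002], [0.004, 0.002, -1.0]]
wrist_force: [-0.1, -1.1, 6.3]
gripper_width: 0.126
gripper_force: 30.0
```

arm_command:
  commands: [0,1.5,0,0,0,0,0,1.5,0,0,0,0,0,0,0,0,0,0]

```text
time_s: 16.82
eef_pos: [0.6006, -0.0334, 0.1086]
tcp_rot: [[1.0, 0.03, 0.004], [0.03, -1.0, 0.002], [0.004, -0.002, -1.0]]
wrist_force: [-0.8, 2.0, 7.1]
gripper_width: 0.126
gripper_force: 30.0
```

arm_command:
  commands: [-1.5,-1.5,0,0,0,0,0,0,0,0,0,0]

```text
time_s: 17.08
eef_pos: [0.5998, -0.0329, 0.1085]
tcp_rot: [[1.0, 0.03, 0.006], [0.03, -1.0, -0.0], [0.006, 0.001, -1.0]]
wrist_force: [1.2, 1.0, 6.6]
gripper_width: 0.126
gripper_force: 30.0
```

```bash
python3 - <<'E'
from h import *
to(600.2,-32.7,94.8,1.7)
f=viewer.grab_frame('side'); cv2.imwrite('pics/s5.png',cv2.resize(f[140:215,245:335],(720,600),interpolation=cv2.INTER_CUBIC)[:,:,::-1])
E
```

```text
t 17.07 tcp [599.8 -32.9 108.5] yaw 1.71 tilt [ 0.0056 -0.0004] F [1.2 1.  6.6] w 11.9 gf 30.0 q6 77.0
tool shift [ 0.3 -0.2 13.7] rz 0.0 | world d [  0.4   0.2 -13.7] yaw d -0.0
```

Red stands on the nut at z=108.5 (seated would be 94.8) over the whole small search, so it doesn't fit. I'll return it to its well and try yellow.

arm_command:
  commands: [0,0,-12,0,0,0,0,0,-30,0,0,0,-4,-22,-10,0,0,0,-6,-36,0,0,0,0,-9,-48,0,0,0,0,-9,-48,0,0,0,0,-9,-48,0,0,0,0,-8,-46,0,0,0,0,-5,-32,0,0,0,-0.05,-4,-20,0,0,0,-0.1,0,0,0,0,0,-0.05,0,0,0,0,0,0,0,0,0,0,0,0]

```text
time_s: 18.75
eef_pos: [0.5327, 0.2653, 0.1579]
tcp_rot: [[0.974, 0.227, -0.001], [0.227, -0.974, -0.0], [-0.001, 0.0, -1.0]]
wrist_force: [0.1, -0.6, -0.4]
gripper_width: 0.128
gripper_force: 30.0
```

```bash
python3 - <<'E'
from h import *
to(536.6,265.4,69.5,13)
E
```

```text
t 18.75 tcp [532.7 265.3 157.9] yaw 13.14 tilt [-0.0013 -0.0003] F [ 0.1 -0.6 -0.4] w 12.1 gf 30.0 q6 95.0
tool shift [ 4.   0.8 88.4] rz 0.002 | world d [  3.9   0.1 -88.4] yaw d -0.1
```

arm_command:
  commands: [3.5,0.8,25,0,0,0,0,0,30,0,0,0,0,0,20,0,0,0,0,0,9,0,0,0,0,0,4,0,0,0,0,0,0.5,0,0,0,0,0,0,0,0,0]

```text
time_s: 19.62
eef_pos: [0.5379, 0.2654, 0.071]
tcp_rot: [[0.974, 0.228, 0.002], [0.228, -0.974, 0.001], [0.002, -0.0, -1.0]]
wrist_force: [-0.2, 0.9, -0.7]
gripper_width: 0.127
gripper_force: 30.0
```

arm_command:
  commands: [0,0,0,0,0,0,0,0,0,0,0,0,0,0,0,0,0,0]
  gripper: 44

```text
time_s: 20.0
eef_pos: [0.5373, 0.2652, 0.0703]
tcp_rot: [[0.974, 0.228, 0.001], [0.228, -0.974, 0.0], [0.001, -0.0, -1.0]]
wrist_force: [-0.3, -0.0, -0.2]
gripper_width: 0.409
gripper_force: 0.0
```

```bash
python3 - <<'E'
from h import *
to(601.5,274.7,140,9)
E
```

```text
t 20.0 tcp [537.3 265.2  70.3] yaw 13.17 tilt [0.0005 0.0002] F [-0.3 -0.  -0.2] w 38.5 gf 0.0 q6 95.0
tool shift [ 64.7   5.4 -69.7] rz 0.073 | world d [64.2  9.5 69.7] yaw d -4.2
```

arm_command:
  commands: [0,0,-20,0,0,0,0,0,-30,0,0,0,15,1.5,-10,0,0,0,30,2.5,0,0,0,0,19.7,1.4,0,0,0,0.073,0,0,0,0,0,0,0,0,0,0,0,0]
  gripper: 44

```text
time_s: 20.88
eef_pos: [0.6008, 0.2746, 0.1305]
tcp_rot: [[0.988, 0.157, -0.0], [0.157, -0.988, 0.0], [-0.0, -0.0, -1.0]]
wrist_force: [0.3, 0.5, 0.5]
gripper_width: 0.469
gripper_force: 0.0
```

```bash
python3 - <<'E'
from h import *
to(601.5,274.7,68.5,9)
f=viewer.grab_frame('side'); cv2.imwrite('pics/s6f.png',f[:,:,::-1]);cv2.imwrite('pics/s6.png',cv2.resize(f[195:300,190:330],(800,600),interpolation=cv2.INTER_CUBIC)[:,:,::-1])
E
```

```text
t 20.88 tcp [600.8 274.6 130.5] yaw 9.05 tilt [-0.0003  0.0001] F [0.3 0.5 0.5] w 44.1 gf 0.0 q6 98.0
tool shift [ 0.7  0.1 62. ] rz 0.001 | world d [  0.7   0.1 -62. ] yaw d -0.0
```

View pics/s6.png

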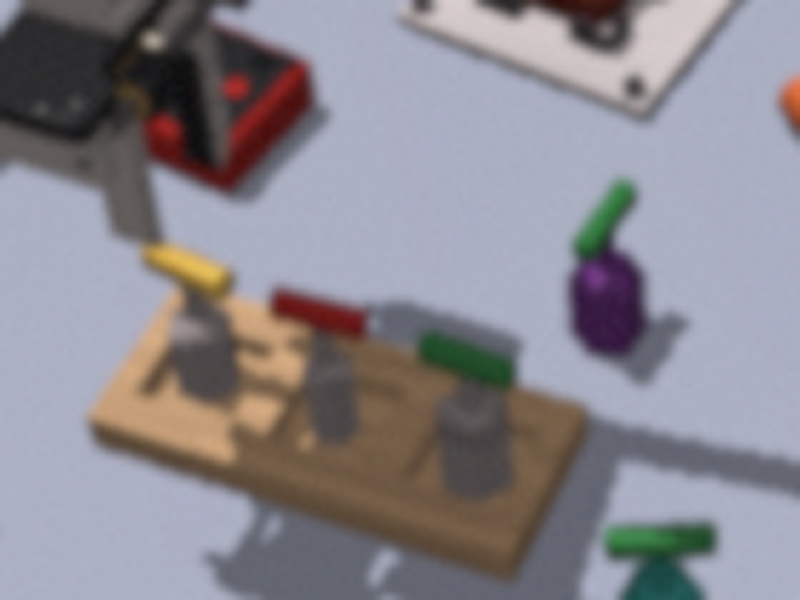

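Red stands upright in its well (crop (325,370)). The yellow bar is at (188,268), under the gripper. Descending on it.

arm_command:
  commands: [0.7,0,20,0,0,0,0,0,25,0,0,0,0,0,13,0,0,0,0,0,4,0,0,0,0,0,0,0,0,0]

```text
time_s: 21.55
eef_pos: [0.6021, 0.2748, 0.0679]
tcp_rot: [[0.988, 0.156, 0.0], [0.156, -0.988, -0.0], [0.0, 0.0, -1.0]]
wrist_force: [-0.2, 0.6, 1.3]
gripper_width: 0.465
gripper_force: 0.0
```

arm_command:
  commands: [0,0,0,0,0,0,0,0,0,0,0,0,0,0,0,0,0,0,0,0,0,0,0,0]
  gripper: 4
  squeeze: 30

```text
time_s: 22.05
eef_pos: [0.6023, 0.2748, 0.0683]
tcp_rot: [[0.988, 0.156, 0.001], [0.156, -0.988, 0.0], [0.001, -0.0, -1.0]]
wrist_force: [-0.3, -0.8, 1.3]
gripper_width: 0.129
gripper_force: 30.0
```

```bash
python3 - <<'E'
from h import *
to(600.2,-32.7,160,1.7)
for uv in ((190+150/5.71-.5,195+252/5.71-.5),(190+228/5.71-.5,195+280/5.71-.5)): print(ray('side',uv,.087)*1000)
E
```

```text
t 22.05 tcp [602.3 274.8  68.3] yaw 8.99 tilt [0.0006 0.0002] F [-0.3 -0.8  1.3] w 12.1 gf 30.0 q6 98.0
tool shift [-50.  303.4 -91.7] rz 0.127 | world d [  -2.1 -307.5   91.7] yaw d -7.3
[620.06856053 276.04414137  87.        ]
[580.70055977 271.26737333  87.        ]
```

arm_command:
  commands: [0,0,-12,0,0,0,0,0,-30,0,0,0,0,0,-35,0,0,0,-3,20,-15,0,0,0,-6,36,0,0,0,0,-8,48,0,0,0,0,-8,50,0,0,0,0,-8,50,0,0,0,0,-8,46,0,0,0,0,-6,34,0,0,0,0,-3,19,0,0,0,0.127,0,0,0,0,0,0,0,0,0,0,0,0,0,0,0,0,0,0,0,0,0,0,0,0]

```text
time_s: 23.92
eef_pos: [0.5999, -0.0315, 0.1599]
tcp_rot: [[0.999, 0.032, -0.0], [0.032, -0.999, 0.0], [-0.0, -0.0, -1.0]]
wrist_force: [0.6, 0.3, -1.3]
gripper_width: 0.122
gripper_force: 30.0
```

```bash
python3 - <<'E'
from h import *
to(600.2,-32.7,125,1.7)
f=viewer.grab_frame('side'); cv2.imwrite('pics/side7.png',f[:,:,::-1])
g=cv2.cvtColor(f,cv2.COLOR_RGB2GRAY).astype(float); p=bot.get_state()['eef_pos']
for z in (.108,.114,.120):
    u=proj('side',(p[0],p[1],z)); v=int(round(u[1])); row=g[v-1:v+2,270:310].mean(0)
    w=np.clip((min(row[3:8].mean(),row[-8:-3].mean())-10-row)/60,0,1)[6:34]; x=np.arange(276,304)
    print(u.round(2),(w*x).sum()/w.sum(),'width',w.sum())
E
```

```text
t 23.93 tcp [599.9 -31.5 159.9] yaw 1.81 tilt [-0.0002  0.0001] F [ 0.6  0.3 -1.3] w 11.5 gf 30.0 q6 77.0
tool shift [ 0.3  1.2 34.9] rz 0.002 | world d [  0.3  -1.2 -34.9] yaw d -0.1
[289.05 167.51] 289.51474404340644 width 9.42
[288.99 165.89] 289.4787935909519 width 9.431111111111111
[288.92 164.26] 289.3474369406021 width 9.55888888888889
```

arm_command:
  commands: [1.3,1.3,10,0,0,0,0,0,15,0,0,0,0,0,10,0,0,0,0,0,0,0,0,0,0,0,0,0,0,0]

```text
time_s: 24.6
eef_pos: [0.6015, -0.0337, 0.1249]
tcp_rot: [[1.0, 0.03, 0.0], [0.03, -1.0, 0.0], [0.0, -0.0, -1.0]]
wrist_force: [0.2, 1.0, -0.8]
gripper_width: 0.126
gripper_force: 30.0
```

arm_command:
  commands: [0,0,4,0,0,0,0,0,4,0,0,0,0,0,4,0,0,0,0,0,3,0,0,0,0,0,2,0,0,0,0,0,0,0,0,0]

```text
time_s: 25.35
eef_pos: [0.6012, -0.0336, 0.1077]
tcp_rot: [[1.0, 0.03, -0.0], [0.03, -1.0, 0.0], [-0.0, -0.0, -1.0]]
wrist_force: [-0.9, -0.0, -2.2]
gripper_width: 0.123
gripper_force: 30.0
```

arm_command:
  commands: [0,0,2,0,0,0,0,0,3,0,0,0,0,0,0,0,0,0]

```text
time_s: 25.72
eef_pos: [0.6024, -0.0336, 0.1047]
tcp_rot: [[1.0, 0.03, 0.002], [0.03, -1.0, -0.0], [0.002, 0.0, -1.0]]
wrist_force: [0.2, 0.3, -0.3]
gripper_width: 0.121
gripper_force: 30.0
```

arm_command:
  commands: [0,0,3,0,0,0,0,0,3,0,0,0,0,0,0,0,0,0]

```text
time_s: 26.1
eef_pos: [0.601, -0.0335, 0.096]
tcp_rot: [[1.0, 0.03, -0.001], [0.03, -1.0, 0.0], [-0.001, -0.0, -1.0]]
wrist_force: [-0.2, 0.2, -1.8]
gripper_width: 0.128
gripper_force: 30.0
```

Yellow slides down with no force. To be sure the nut is 19 mm (a 14 mm nut would leave ±3 mm play), I'll do a gentle side-play test.

arm_command:
  commands: [0,1.2,0,0,0,0,0,1,0,0,0,0,0,0,0,0,0,0,0,0,0,0,0,0]

```text
time_s: 26.6
eef_pos: [0.6012, -0.0355, 0.0968]
tcp_rot: [[1.0, 0.03, -0.001], [0.03, -1.0, 0.001], [-0.0, -0.001, -1.0]]
wrist_force: [0.7, 2.8, -1.0]
gripper_width: 0.125
gripper_force: 30.0
```

arm_command:
  commands: [0,-2.2,0,0,0,0,0,-2.2,0,0,0,0,0,0,0,0,0,0,0,0,0,0,0,0]

```text
time_s: 27.1
eef_pos: [0.6014, -0.0318, 0.0971]
tcp_rot: [[1.0, 0.03, 0.0], [0.03, -1.0, -0.001], [0.0, 0.001, -1.0]]
wrist_force: [-0.0, -1.4, -0.9]
gripper_width: 0.122
gripper_force: 30.0
```

arm_command:
  commands: [0,-1.3,0,0,0,0,0,0,0,0,0,0,0,0,0,0,0,0]

```text
time_s: 27.48
eef_pos: [0.6014, -0.0304, 0.0971]
tcp_rot: [[1.0, 0.03, 0.0], [0.03, -1.0, -0.0], [0.0, 0.0, -1.0]]
wrist_force: [-0.5, -1.6, -0.2]
gripper_width: 0.125
gripper_force: 30.0
```

arm_command:
  commands: [0,1.8,0,0,0,0,0,1.8,0,0,0,0,0,0,0,0,0,0,0,0,0,0,0,0]

```text
time_s: 27.98
eef_pos: [0.6012, -0.0332, 0.0968]
tcp_rot: [[1.0, 0.03, -0.0], [0.03, -1.0, 0.001], [-0.0, -0.001, -1.0]]
wrist_force: [0.7, 1.1, -0.2]
gripper_width: 0.125
gripper_force: 30.0
```

arm_command:
  commands: [0,0,0,0,0,0.08,0,0,0,0,0,0.08,0,0,0,0,0,0,0,0,0,0,0,0]

```text
time_s: 28.48
eef_pos: [0.6014, -0.0336, 0.0969]
tcp_rot: [[0.992, -0.129, 0.0], [-0.129, -0.992, 0.0], [0.0, -0.0, -1.0]]
wrist_force: [0.7, 1.7, -1.1]
gripper_width: 0.123
gripper_force: 30.0
```

```bash
python3 - <<'E'
from h import *
to(601.2,-32.8,94.3,1.7); print(bot.get_state()['torque'])
E
```

```text
t 28.48 tcp [601.4 -33.6  96.9] yaw -7.4 tilt [0.0001 0.0002] F [ 0.7  1.7 -1.1] w 11.6 gf 30.0 q6 86.0
tool shift [-0.3 -0.8  2.6] rz -0.159 | world d [-0.2  0.8 -2.6] yaw d 9.1
[ 0.34837489 -0.03185389 -0.0167877 ]
```

arm_command:
  commands: [0,0,0,0,0,0.07,0,0,0,0,0,0.07,0,0,0,0,0,0,0,0,0,0,0,0]

```text
time_s: 28.98
eef_pos: [0.6015, -0.0336, 0.097]
tcp_rot: [[0.964, -0.265, 0.0], [-0.265, -0.964, 0.0], [0.0, -0.0, -1.0]]
wrist_force: [0.4, 2.0, -1.5]
gripper_width: 0.123
gripper_force: 30.0
```

```bash
python3 - <<'E'
from h import *
to(601.2,-32.8,94.3,1.7); print(bot.get_state()['torque'])
E
```

```text
t 28.98 tcp [601.5 -33.6  97. ] yaw -15.39 tilt [0.0005 0.0002] F [ 0.4  2.  -1.5] w 11.5 gf 30.0 q6 94.0
tool shift [-0.5 -0.6  2.7] rz -0.298 | world d [-0.3  0.8 -2.7] yaw d 17.1
[ 0.41409421 -0.22240883  0.1360001 ]
```

arm_command:
  commands: [0,0,0,0,0,0.06,0,0,0,0,0,0.06,0,0,0,0,0,0,0,0,0,0,0,0]

```text
time_s: 29.48
eef_pos: [0.6014, -0.0337, 0.097]
tcp_rot: [[0.925, -0.379, 0.0], [-0.379, -0.925, -0.0], [0.0, 0.0, -1.0]]
wrist_force: [1.5, 1.7, -0.8]
gripper_width: 0.129
gripper_force: 30.5
```

```bash
python3 - <<'E'
from h import *
to(601.2,-32.8,94.3,1.7); print(bot.get_state()['torque'])
f=viewer.grab_frame('side'); cv2.imwrite('pics/side8.png',f[:,:,::-1])
E
```

```text
t 29.48 tcp [601.4 -33.7  97. ] yaw -22.26 tilt [ 0.0002 -0.0002] F [ 1.5  1.7 -0.8] w 12.1 gf 30.5 q6 101.0
tool shift [-0.6 -0.8  2.7] rz -0.418 | world d [-0.2  0.9 -2.7] yaw d 24.0
[ 0.34208574 -0.17657991  0.49895183]
```

Torque climbs to 0.5 N·m, so the socket does bear on the nut's corners. The nut is 19 mm and yellow is the right socket. I'll turn back and seat it.

arm_command:
  commands: [0,0,0,0,0,-0.13,0,0,0,0,0,-0.14,0,0,0,0,0,-0.148,0,-0.5,0,0,0,0,0,0,0,0,0,0]

```text
time_s: 30.15
eef_pos: [0.6011, -0.0335, 0.0969]
tcp_rot: [[1.0, 0.026, -0.0], [0.026, -1.0, -0.0], [-0.0, 0.0, -1.0]]
wrist_force: [-0.5, 0.4, -0.7]
gripper_width: 0.13
gripper_force: 30.0
```

arm_command:
  commands: [0,0,1,0,0,0,0,0,1,0,0,0,0,0,1,0,0,0,0,0,0,0,0,0,0,0,0,0,0,0]

```text
time_s: 30.78
eef_pos: [0.6014, -0.0333, 0.0944]
tcp_rot: [[1.0, 0.028, 0.0], [0.028, -1.0, -0.0], [0.0, 0.0, -1.0]]
wrist_force: [-1.1, 0.5, 2.2]
gripper_width: 0.129
gripper_force: 30.0
```

```bash
python3 - <<'E'
from h import *
to(601.2,-32.8,94.3,1.7); print(bot.get_state()['torque'])
E
```

```text
t 30.77 tcp [601.4 -33.3  94.4] yaw 1.59 tilt [ 0.0003 -0.0001] F [-1.1  0.5  2.2] w 12.1 gf 30.0 q6 77.0
tool shift [-0.2 -0.5  0.1] rz -0.002 | world d [-0.2  0.5 -0.1] yaw d 0.1
[0.05079974 0.31135941 0.01226981]
```

arm_command:
  commands: [0,0,1,0,0,0,0,0,0,0,0,0,0,0,0,0,0,0,0,0,0,0,0,0]

```text
time_s: 31.28
eef_pos: [0.6017, -0.0333, 0.0944]
tcp_rot: [[1.0, 0.028, 0.001], [0.028, -1.0, -0.0], [0.001, 0.0, -1.0]]
wrist_force: [-3.1, 0.2, 6.9]
gripper_width: 0.126
gripper_force: 30.0
```

```bash
python3 - <<'E'
import m
from m import *
to(601.2,-32.8,94.3,1.7)
m.I={n:viewer.grab_frame(n) for n in('side','top')}
us=tuple(proj('side',(.6,-.033,.02)).astype(int));ut=tuple(proj('top',(.6,-.033,.02)).astype(int))
M=both(165,18,90,25,ut,us,20); print({n:int(v.sum()) for n,v in M.items()}, fit({'side':M['side']},(.06,.048,.025),.010,.6,-.033,0))
# red / green sockets: change in the side picture since s6 (before yellow left), at the rack
a=cv2.imread('pics/s6f.png')[:,:,::-1]
for nm,h in(('red',(170,8,150,50)),('green',(45,85,100,30))):
    for i in(a,m.I['side']):
        q=near('side',hsv(i,*h),(257,252),22); v,u=np.nonzero(q); print(nm,len(u),u.mean().round(1),v.mean().round(1))
E
```

```text
t 31.27 tcp [601.7 -33.3  94.4] yaw 1.6 tilt [ 0.0009 -0.0003] F [-3.1  0.2  6.9] w 11.8 gf 30.0 q6 77.0
tool shift [-0.5 -0.5  0.1] rz -0.002 | world d [-0.5  0.5 -0.1] yaw d 0.1
{'top': 67, 'side': 221} (array([597.6, -32.2,  10.1]), np.float64(0.446))
red 53 245.5 249.9
red 59 245.0 249.4
green 65 271.0 257.5
green 60 271.1 257.6
```

Yellow is fully down at z=94.4 and pressed with about 7 N, and red and green stand unmoved in the rack. Handing in.

```bash
python3 -c "
from cell import bot
print(bot.close_job())"
```

```text
the job is handed in; nothing more can be done
None
```

I handed the job in at about 31 s: the block is seated in the nest, and the yellow socket is the right one because red stood on top of the 19 mm nut; I'm holding yellow upright and fully down at about 7 N, with red and green upright in their rack wells.

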